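Weigh a potted choke on the tip-over balance and sort it

ROBOT

A 7-joint arm with a two-finger parallel gripper is mounted at the origin on a cart in front of the work surface, level with it; the furniture and walls round the work are solid. World frame = base frame: x ahead of the robot, y to its left, z up, the work surface at z = 0. Lengths are in mm, angles in rad, forces in N, time in s.
With the tool pointing down it reaches from about 400 to 925 mm from the base axis. Payload 5.6 kg.
Tool frame: the origin (TCP) lies at the very end of the fingers, on their centre line; the grasp point (between the pads) lies 19 mm behind it; z points along the fingers, y is the line along which they close (so a half turn about z gives the same grasp; the last joint's range is limited). The gripper opens to 85 mm and grips with 20 to 120 N. Pads are 22 mm wide; open, the fingers measure 114 mm over their backs; the gripper's body (76 mm by 85 mm) begins 54 mm behind the grasp point. The pads swing forward as they close: fully open they stand 13 mm farther back than shut.
Start: joints at [1.095, 0.468, -0.012, 1.603, 0.006, 1.071, -0.056], TCP at [272.58, -590.093, 196.49] pointing down, gripper open.
Joint ranges: [-2.53, 2.53], [-0.31, 2.02], [-1.57, 1.55], [0.28, 2.44], [-1.29, 4.43], [0.15, 1.84], [-2.92, 2.92]. Speed limits (rad/s): [2.57, 2.57, 3.14, 3.14, 3.14, 3.14, 3.14].

INTERFACE

Orientations are given as a rotation vector (axis times angle).
In Python, from plant import env, camera, camera_model gives the robot as it stands.
- The arm moves only by the tool jog_arm, never from a script. Its argument "plan" is a list of rows, each an object with "fingers": the closure in counts, from 0 (fully open) to 255 (shut); "xyz": the shift along the tool's x, y, z in units of 60 mm (1.0 is 60 mm), a list of three; "rotation": the turn, a rotation vector about the tool's x, y, z in degrees, a list of three. In form: [{"fingers": fingers, "xyz": [dx, dy, dz], "rotation": [wx, wy, wz]}, ...]. A call has 1 to 12 rows; each row is the pose to reach, as a shift and turn from the pose commanded when the call began, along the tool's axes at that moment; what a row does not reach only later rows make up. A row lasts 1/8 s, in which the tool goes at most 62.5 mm and 10.7 degrees, less where a joint would pass 70% of its speed; a pose out of reach is approached as far as the arm can. A call with a gripper value outside its range is refused whole. The fingers move at their own pace and stop on an object; "squeeze" is the grip in N (left out, the last holds). Time passes only in rows, so rows that repeat a pose let the fingers close. It gives the time, the measured TCP pose, the force, the opening and the grip force at its end, in the units of the state.
- env.observe(): the state, without advancing time (a new reading comes with each control period).
- camera(name): name is "scene" or "top" or "wrist"; returns the picture (420x560x3 uint8, blue, green, red); there is no depth.
- camera_model(name): a dict with "fx", "fy", "cx", "cy" (pixels), "k1" (the pictures are not rectified: a ray, as slopes to the right and down, at radius r is drawn at 1 + k1 r^2 times it, then the intrinsics apply), "rvec" (rotation vector, rad) and "tvec" (3), from world to camera coordinates, as OpenCV has them; the wrist camera has in their place "mount" (4x4, takes a point from camera to tool coordinates, whose origin is the TCP and whose axes are the flange's). Camera axes: x right, y down, z forward; pixel columns grow to the right and rows downward; lengths in mm; the calibration is good to about 2 mm. A picture is of the moment at which its call begins: read the wrist's pose just before it. camera_model takes no time and is no camera call.
- env.sign_off(): hands the job in; it is judged then, once.
The state is a dict: "clock": time; "joint_pos": joint angles; "joint_vel": joint speeds; "joint_torque": joint torques, N m; "ee_pos": TCP position; "tool_rot": TCP orientation; "force": force on the tool from outside, world axes, zero at the start; "wrist_torque": the same for the moment, N m; "width": finger opening in mm; "gripper_force": force on a finger pad.
Only numpy, scipy, OpenCV 4.12 (cv2) and the standard library are available. Lean on these libraries where they do the work, as an engineer would, in place of code of your own. Each camera call takes 0.05 s, during which the arm holds its last target. There are 200 camera calls.

TASK

Check the potted choke that stands by itself on the bench for a full fill: set it on the pan of the check balance, turning it under light pressure until the slot in its foot drops fully home over the pan's tongue, then let go so that its own weight alone decides whether the beam tips; never tip the beam with the gripper. If the beam tips, the choke is full: seat it on the free seat of the green tray; if the beam stays up, it is underfilled: seat it on the free seat of the red tray. It must sit fully home over the tray's tongue; leave the beam as the choke left it and the other things on the bench where they are.

Things in the scene. Friction and masses are not known exactly. Their poses are not given: they have to be found in the camera images.
- choke: The choke to check, alone on the bench: black cylinder 52 mm wide, 46 mm high, dark red resin top, 0.33 to 0.68 kg. Origin: centre of its underside, z up. A slot 13 mm wide, 6.5 mm deep crosses its foot along its x axis (two brass tags, 6 mm tall, on top stand over the slot line; either way round is the same); a 13 mm bore goes 24 mm up from the middle of the foot.
- balance: Check balance, fixed: grey base 70 x 300 x 14 mm, origin on the bench under the beam's pivot; the beam runs along its y axis. Round pan (63 mm) 100 mm from the pivot on the +y side; brass counterweight and pointer on the -y side, before an indicator plate (142 mm high) 150 mm from the pivot. An orange tumbler weight on an arm (to 160 mm high) stands 50 mm from the pivot towards -y, at the back. Only these rise above the pan.
- pan_seat (a point): Centre of the pan's flat top (113 mm high when up), z up, y along the beam. On it: a tongue 10 x 46 x 5 mm with chamfered top and in its middle a post 10 mm wide, 16 mm high, tapered. Home: choke's underside on the pan top, slot over tongue. The pan swivels stiffly (0.06 N m), so the tongue lies within 0.45 rad either way of this point's x axis; that angle is not reported: find it by eye or by feel.
- beam (a joint): Tilt of the beam, rad: 0 = pan up; 0.24 = tipped, pan 24 mm lower, pointer risen from red to green field. An orange tumbler weight flips over with it: 0.50 kg (4.9 N) or more on the pan tips it right over, slowly (0.5 to 2.5 s); less leaves it at 0. It stays tipped when unloaded (1.7 N up at the pan would return it). The gripper must not press on choke or balance while it is between 0.04 and 0.20.
- green_tray_seat (a point): Free seat of the green tray (full chokes): centre of the seat on the tray's top, 12 mm above the bench, z up. Tongue (10 x 46 x 5 mm) and post (10 mm wide, 16 mm high) as on the pan, the tongue fixed along this point's x axis. The tray is a fixed plate 176 x 84 mm with a 16 mm high rim; a choke stands on its other seat, 84 mm away along +x.
- red_tray_seat (a point): Free seat of the red tray (underfilled chokes), otherwise the same as the green tray's. The trays stand to the left and the right of the balance, either way round.
- passed_choke: An equal choke already standing on the other seat of the green tray; to be left there. Origin: centre of its underside.
- failed_choke: An equal choke already standing on the other seat of the red tray; to be left there. Origin: centre of its underside.
- solder_spool: Bystander: upright reel of solder wire, 60 mm in diameter, 48 mm high, at the back left.
- ok_stamp: Bystander: hand stamp with a turned wooden grip, 65 mm high, at the back left.
- probe_tin: Bystander: round tin, 60 mm in diameter, 22 mm high, at the back left.
- screwdriver: Bystander: screwdriver, 156 mm long, lying at the front edge, right of the middle.
- usb_dongle: Bystander: small black plug-in stick, 54 mm long, lying at the front edge, left of the middle.

How it is judged (in metres and radians):
On the way:
1. The choke sits fully home on the pan over its tongue, let go, and the beam has come to rest at its upper or its lower stop (z of choke in the frame of pan_seat between -0.002 and 0.002 m and horizontal distance between choke and pan_seat below 0.003 m and angle between choke's own z axis and vertical below 0.05 rad and contact force between the fingers and choke below 0.1 N and (value of joint beam below 0.02 rad or value of joint beam above 0.22 rad) and velocity of joint beam between -0.03 and 0.03 rad/s), for 0.6 s.
At the end, for the whole second after the job is handed in: Beam tipped (over 0.22) and the choke home on the green tray's free seat, or beam up (under 0.02) and the choke home on the red tray's: underside within 2 mm of the seat's height, within 3 mm of its centre, upright within 0.05 rad, released and at rest (((value of joint beam above 0.22 rad and z of choke in the frame of green_tray_seat between -0.002 and 0.002 m and horizontal distance between choke and green_tray_seat below 0.003 m and angle between choke's own z axis and vertical below 0.05 rad) or (value of joint beam below 0.02 rad and z of choke in the frame of red_tray_seat between -0.002 and 0.002 m and horizontal distance between choke and red_tray_seat below 0.003 m and angle between choke's own z axis and vertical below 0.05 rad)) and contact force between the fingers and choke below 0.1 N and linear speed of choke below 0.02 m/s); the robot touches nothing.
It fails at once if The beam moves away from its stops while the gripper or arm presses (over 1 N) on the choke or the balance (value of joint beam between 0.04 and 0.2 rad and (contact force between the fingers and choke above 1 N or contact force between any of the fingers, the arm and balance above 1 N)).
It fails at once if A sorted choke or another loose thing on the bench is moved by more than 20 mm (distance of any of passed_choke, failed_choke, solder_spool, ok_stamp, probe_tin, screwdriver, usb_dongle from where it was at the start of the episode above 0.02 m).
It also fails if it takes over 72 s, if anything falls off the work surface, if the arm or the gripper's body presses on something with over 40 N, if the wrist force passes 120 N, or if a joint passes its speed limit or range.

## Working session

There is one attempt and no reset: what is moved stays moved. The work goes in short steps, Python scripts to look and compute and a tool call to move; the robot and the scene stay as the last step left them, time stands still between calls to the robot, and variables do not carry over. Pictures are saved under pics/ and viewed, at most 10 in all, crops included, and the job is handed in when it is done.

Besides the shell and the picture viewer there is one more tool, called after "Request:" as name([rows], argument=value, ...), one row to a line, values as JSON. jog_arm: Moves the arm, as the interface text tells. Its arguments: {"type":"object","properties":{"plan":{"type":"array","items":{"type":"object","properties":{"fingers":{"type":"number"},"xyz":{"type":"array","items":{"type":"number"}},"rotation":{"type":"array","items":{"type":"number"}}}}},"squeeze":{"type":"number"}},"required":["plan"]}

```bash
mkdir -p pics; ls
cat > h.py <<'E'
import numpy as np, cv2
from scipy.spatial.transform import Rotation as R
from plant import env, camera, camera_model
def pose(m, s=None):
    """camera->world rotation, centre"""
    if 'mount' in m:
        s=s or env.observe(); M=np.array(m['mount']); Rt=R.from_rotvec(s['tool_rot']).as_matrix()
        return Rt@M[:3,:3], Rt@M[:3,3]+np.array(s['ee_pos'])
    Rc=R.from_rotvec(np.ravel(m['rvec'])).as_matrix(); return Rc.T, -Rc.T@np.ravel(m['tvec'])
def ray(m,uv,P):
    d=np.array([(uv[0]-m['cx'])/m['fx'],(uv[1]-m['cy'])/m['fy']]); s=d.copy()
    for _ in range(20): s=d/(1+m['k1']*(s@s))
    v=P[0]@np.r_[s,1]; return P[1], v/np.linalg.norm(v)
def onz(m,uv,z,P=None):
    c,v=ray(m,uv,P or pose(m)); return c+v*(z-c[2])/v[2]
def proj(m,X,P=None):
    P=P or pose(m); c=P[0].T@(np.array(X)-P[1]); s=c[:2]/c[2]; s=s*(1+m['k1']*(s@s))
    return np.array([m['fx']*s[0]+m['cx'],m['fy']*s[1]+m['cy']])
E
python3 - <<'E'
from h import *
s=env.observe(); print(s)
for n in ('top','scene','wrist'):
    im=camera(n); cv2.imwrite(f'pics/{n}0.png',im); print(n,camera_model(n))
E
```

```text
pics
{'clock': 0.0, 'joint_pos': array([ 1.09496801,  0.46841802, -0.01158596,  1.60361263,  0.00602548,
        1.07140646, -0.05630626]), 'joint_vel': array([-0.00103831,  0.00175137,  0.00090801, -0.00086713,  0.00136014,
       -0.00086349,  0.00316771]), 'joint_torque': array([ 4.22953481e-04, -5.32380080e+01,  2.20386166e-02, -2.51306838e+01,
        1.15525239e-02,  7.67063582e-03, -7.03490258e-06]), 'ee_pos': array([ 272.29366503, -589.5357069 ,  195.51643915]), 'tool_rot': array([-3.06664722e+00, -6.74107160e-01,  8.46437781e-04]), 'force': array([ 0.09971694,  0.70999696, -0.8096485 ]), 'wrist_torque': array([-0.03877345,  0.02389717, -0.03058593]), 'gripper_force': 0.0, 'width': 85.04072630810388}
top {'fx': 436.69100924261716, 'fy': 436.69100924261716, 'cx': 279.0119154694888, 'cy': 207.56161695681374, 'k1': -0.05526530551612855, 'rvec': array([ 2.11294198, -2.14800972,  0.22096233]), 'tvec': array([  21.96460187,  552.21294382, 1117.0230596 ])}
scene {'fx': 490.1816959668685, 'fy': 490.1816959668685, 'cx': 278.2209713947852, 'cy': 211.10344135040333, 'k1': 0.030819892383553076, 'rvec': array([ 1.98996781, -0.6594892 ,  0.38481684]), 'tvec': array([-412.84945514,  250.16043135, 1191.27801215])}
wrist {'fx': 376.871304457036, 'fy': 376.871304457036, 'cx': 273.2012246046768, 'cy': 210.95512799540808, 'k1': -0.018737307661145727, 'mount': array([[ 6.02290605e-04, -9.53448509e-01, -3.01555266e-01,
         7.76303426e+01],
       [ 9.99999704e-01,  4.29978098e-04,  6.37788402e-04,
         5.45974464e-01],
       [-4.78436241e-04, -3.01555561e-01,  9.53448486e-01,
        -1.78536087e+02],
       [ 0.00000000e+00,  0.00000000e+00,  0.00000000e+00,
         1.00000000e+00]])}
```

View pics/top0.png

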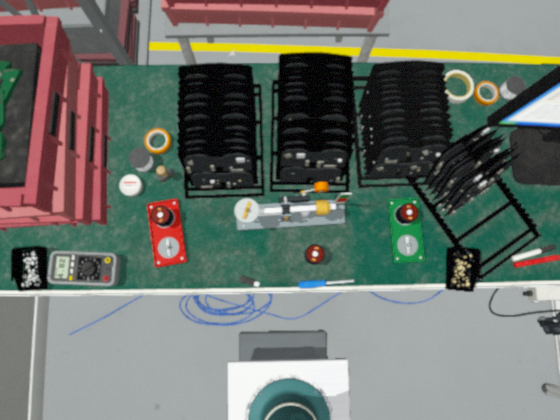

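View pics/scene0.png

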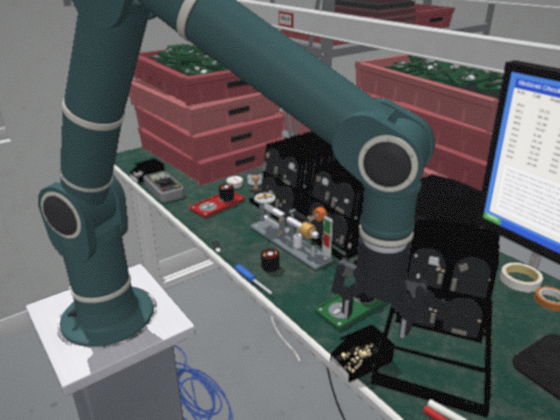

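The top view shows the choke at (315,254), the red tray's free seat at (168,247), the green one's at (407,245), the pan at (246,210) and the indicator plate at (344,200). The scene view agrees. I'll convert these to positions.

Run:
```python
from h import *
m=camera_model('top'); print('cam',pose(m)[1]); im=cv2.imread('pics/top0.png')
for n,uv,z in [('base',(290,415),0),('choke',(315,254),46),('pan',(246,210),113),('plate',(344,200),142),('redseat',(168,247),12),('redch',(162,216),58),('grseat',(407,245),12),('grch',(408,212),58),('tumb',(321,187),150),('spool',(130,185),48)]:
    print(n,onz(m,uv,z).round(0))
print('tcp px',proj(m,env.observe()['ee_pos']))
hsv=cv2.cvtColor(im,cv2.COLOR_BGR2HSV)
# tray rects
for n,lo,hi in [('red',(0,200,120),(6,255,255)),('green',(50,180,100),(75,255,255))]:
    k=cv2.inRange(hsv,lo,hi); c=max([c for c in cv2.findContours(k,0,2)[0] if 120<cv2.boundingRect(c)[0]<430 and cv2.boundingRect(c)[1]>180],key=cv2.contourArea)
    b=cv2.boxPoints(cv2.minAreaRect(c)); print(n,np.array([onz(m,p,16)[:2] for p in b]).round(0).tolist())
cr=cv2.resize(im[180:275,140:430],None,fx=2.75,fy=2.75,interpolation=2); 
w=cv2.imread('pics/wrist0.png'); w=cv2.resize(w,(400,300)); o=np.zeros((565,798,3),np.uint8); o[:cr.shape[0],:min(798,cr.shape[1])]=cr[:,:798]; o[265:565,:400]=w; cv2.imwrite('pics/c1.png',o)
```

```text
cam [ 333.44465994   35.77235522 1200.2904199 ]
base [14. -7.  0.]
choke [427. -80.  46.]
pan [536.  98. 113.]
plate [ 552. -147.  142.]
redseat [455. 316.  12.]
redch [533. 324.  58.]
grseat [ 450. -338.   12.]
grch [ 534. -333.   58.]
tumb [584. -90. 150.]
spool [622. 416.  48.]
tcp px [542.14405754 310.8698687 ]
red [[578.0, 377.0], [588.0, 292.0], [412.0, 267.0], [403.0, 349.0]]
green [[579.0, -290.0], [586.0, -380.0], [405.0, -383.0], [399.0, -295.0]]
```

View pics/c1.png

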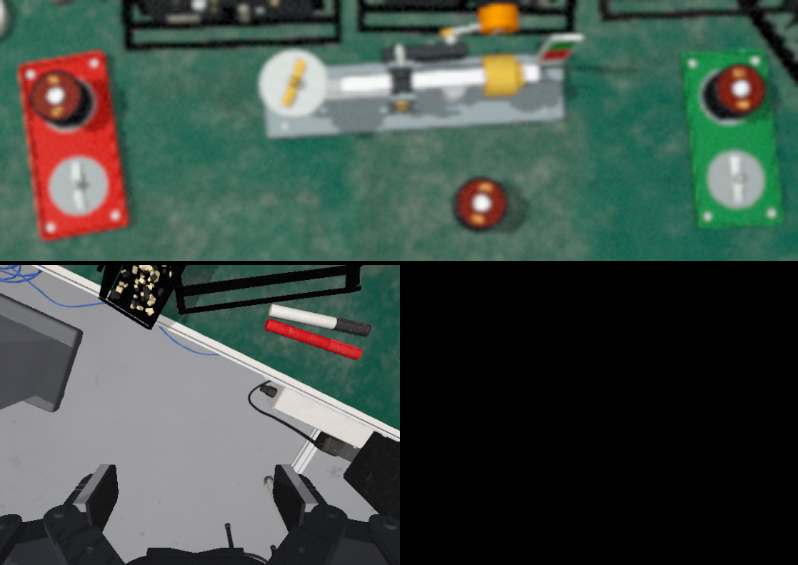

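The crop shows the beam up (pointer in red). The choke's tags at crop (484,187) and (478,220) lie nearly along world x, and the pan tongue runs (302,62) to (286,105). Next I go above the choke.

```bash
cat >> h.py <<'E'
def to(X,yaw=None,s=None):
    """shift (units of 60mm) in tool axes, rotation (deg, tool axes) to reach world point X with tool x axis at yaw (rad), pointing down"""
    s=s or env.observe(); Rt=R.from_rotvec(s['tool_rot'])
    d=Rt.inv().apply(np.array(X)-s['ee_pos'])/60
    if yaw is None: return d.round(3)
    T=R.from_matrix(np.array([[np.cos(yaw),np.sin(yaw),0],[np.sin(yaw),-np.cos(yaw),0],[0,0,-1]]).T)
    return d.round(3),np.degrees((Rt.inv()*T).as_rotvec()).round(1)
E
python3 - <<'E'
from h import *
s=env.observe(); print(R.from_rotvec(s['tool_rot']).as_matrix().round(3))
m=camera_model('top')
def cr(x,y): return (x/2.75+140,y/2.75+180)
for n,a,b,z in [('tags',(484,187),(478,220),52),('tongue',(302,62),(286,105),118),('beam',(340,85),(540,73),113),('rt',(80,165),(79,208),17),('gt',(737,152),(739,205),17)]:
    A,B=onz(m,cr(*a),z),onz(m,cr(*b),z); print(n,A.round(),B.round(),np.degrees(np.arctan2(*(A-B)[[1,0]])))
for yaw in (0,np.pi): print(to((400,-80,200),yaw))
E
```

```text
[[ 0.908  0.419 -0.001]
 [ 0.419 -0.908  0.001]
 [-0.    -0.001 -1.   ]]
tags [443. -83.  52.] [411. -76.  52.] -12.170106813148491
tongue [554.  88. 118.] [514. 103. 118.] -20.405533596324943
beam [533.  53. 113.] [ 541. -132.  113.] 92.63166170666564
rt [474. 313.  17.] [431. 313.  17.] 0.19453034557150886
gt [ 476. -342.   17.] [ 423. -340.   17.] -1.896938721326349
(array([ 5.494, -6.82 , -0.062]), array([-0.1,  0. , 24.8]))
(array([ 5.494, -6.82 , -0.062]), array([-0.000e+00, -1.000e-01, -1.552e+02]))
```

Request:
jog_arm([
  {"fingers": 0,"xyz": [1.4,-1.7,0],"rotation": [0,0,9]},
  {"fingers": 0,"xyz": [2.4,-3,0],"rotation": [0,0,18]},
  {"fingers": 0,"xyz": [3.7,-4.6,0],"rotation": [0,0,27]},
  {"fingers": 0,"xyz": [4.8,-6,0],"rotation": [0,0,37]},
  {"fingers": 0,"xyz": [5.9,-6.64,0],"rotation": [0,0,37]},
  {"fingers": 0,"xyz": [5.9,-6.64,0],"rotation": [0,0,37]},
  {"fingers": 0,"xyz": [5.9,-6.64,0],"rotation": [0,0,37]},
  {"fingers": 0,"xyz": [5.9,-6.64,0],"rotation": [0,0,37]},
  {"fingers": 0,"xyz": [5.9,-6.64,0],"rotation": [0,0,37]},
])

```text
clock: 1.27
ee_pos: [427.4, -76.8, 196.6]
tool_rot: [-3.124, 0.328, -0.001]
force: [0.7, -0.2, 0.1]
width: 85.6
gripper_force: 0.0
```

Run:
```python
from h import *
import json
s=env.observe(); print(s['clock'],s['ee_pos'],s['joint_vel'].max(),s['force']); cv2.imwrite('pics/w1.png',camera('wrist'))
json.dump([list(s['ee_pos']),list(s['tool_rot'])],open('w1.json','w'))
m=camera_model('wrist'); print(proj(m,(427,-80,46)))
```

```text
1.275 [427.40113798 -76.79707407 196.63681749] 0.08479276650334784 [ 0.67770111 -0.17219497  0.08434286]
[281.21475469 183.54092272]
```

View pics/w1.png

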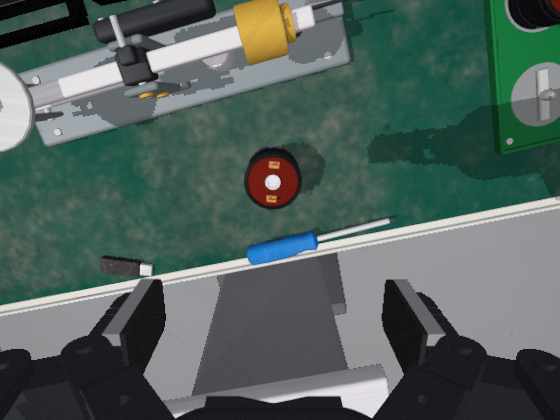

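The wrist view shows the choke's top centre near (273,180), with tags at (274,165) and (271,199). The screwdriver handle is at (283,247), which leaves the finger path clear.

```bash
cat >> h.py <<'E'
def choke(im,P,z,uv,half=45):
    m=camera_model('wrist'); u,v=map(int,uv); x0,y0=max(u-half,0),max(v-half,0)
    c=im[y0:v+half,x0:u+half]; h=cv2.cvtColor(c,cv2.COLOR_BGR2HSV)
    def best(k,n): return sorted(cv2.findContours(k,0,2)[0],key=cv2.contourArea)[-n:]
    red=cv2.inRange(h,(0,120,50),(8,255,255))|cv2.inRange(h,(172,120,50),(180,255,255))
    rc=cv2.minEnclosingCircle(best(red,1)[0]); ctr=onz(m,np.add(rc[0],(x0,y0)),z+46,P)
    t=[onz(m,np.add(cv2.minAreaRect(q)[0],(x0,y0)),z+52,P) for q in best(cv2.inRange(h,(12,80,110),(32,255,255)),2)]
    d=t[0]-t[1]; d=d if d[0]>0 else -d
    return ctr,(t[0]+t[1])/2,np.degrees(np.arctan2(d[1],d[0])),np.linalg.norm(d),rc[1]
E
python3 - <<'E'
from h import *
import json
a=json.load(open('w1.json')); s=dict(ee_pos=np.array(a[0]),tool_rot=np.array(a[1])); m=camera_model('wrist'); P=pose(m,s)
r=choke(cv2.imread('pics/w1.png'),P,0,(273,180)); print(r)
c=(r[0]+r[1])/2; print(to((c[0],c[1],13),np.radians(r[2])), to((536,98,250),np.radians(-18)))
M=R.from_rotvec(s['tool_rot']).as_matrix(); print(np.degrees(np.arctan2(M[1,0],M[0,0])))
print('pan',onz(m,(0,107),113,P))
E
```

```text
(array([429.46669739, -76.73428473,  46.        ]), array([430.08377787, -77.2454296 ,  52.        ]), np.float64(-15.968803755344968), np.float64(31.52660105650489), 25.39896583557129)
(array([0.028, 0.068, 3.062]), array([-0.1, -0.1,  4.2])) (array([ 1.171, -3.158, -0.878]), array([-0.1, -0.1,  6.3]))
-11.99102533311689
pan [533.23309334  89.8790047  113.        ]
```

Request:
jog_arm([
  {"fingers": 0,"xyz": [0.03,0.04,1],"rotation": [0,0,4]},
  {"fingers": 0,"xyz": [0.03,0.04,2],"rotation": [0,0,4]},
  {"fingers": 0,"xyz": [0.03,0.04,2.8],"rotation": [0,0,4]},
  {"fingers": 0,"xyz": [0.03,0.04,3.06],"rotation": [0,0,4]},
  {"fingers": 0,"xyz": [0.03,0.04,3.06],"rotation": [0,0,4]},
  {"fingers": 255,"xyz": [0.03,0.04,3.06],"rotation": [0,0,4]},
  {"fingers": 255,"xyz": [0.03,0.04,3.06],"rotation": [0,0,4]},
  {"fingers": 255,"xyz": [0.03,0.04,3.06],"rotation": [0,0,4]},
  {"fingers": 255,"xyz": [0.03,0.04,3.06],"rotation": [0,0,4]},
  {"fingers": 255,"xyz": [0.03,0.04,3.06],"rotation": [0,0,4]},
  {"fingers": 255,"xyz": [0.03,0.04,3.06],"rotation": [0,0,4]},
], squeeze=40)

```text
clock: 2.7
ee_pos: [428.1, -82.7, 12.9]
tool_rot: [3.11, -0.443, 0.0]
force: [-0.2, 0.4, 0.8]
width: 0.1
gripper_force: 0.0
```

Run:
```python
from h import *
s=env.observe(); print(s)
w=camera('wrist'); c=camera('scene'); t=camera('top')
o=np.zeros((600,800,3),np.uint8); o[:300,:400]=cv2.resize(w,(400,300)); o[:300,400:]=cv2.resize(c[180:330,170:370],(400,300)); o[300:,:]=cv2.resize(t[170:290,230:390],(800,300)) ; cv2.imwrite('pics/c2.png',o)
```

```text
{'clock': 2.7, 'joint_pos': array([ 0.27966185,  0.43920519, -0.19289389,  2.22181418,  0.17292979,
        0.49394328, -1.90155291]), 'joint_vel': array([ 6.78044052e-05,  3.10353052e-04, -9.85673287e-04, -4.40713896e-04,
       -9.42297587e-04,  3.04491928e-03,  7.41173189e-04]), 'joint_torque': array([ 8.74937366e-03, -3.94675398e+01, -1.70049548e+00, -1.33972129e+01,
        6.22901745e-03,  4.93204607e-04,  1.61532153e-04]), 'ee_pos': array([428.13793516, -82.72016165,  12.88867053]), 'tool_rot': array([ 3.11016681e+00, -4.42803737e-01,  6.41251678e-05]), 'force': array([-0.16550088,  0.388028  ,  0.76806932]), 'wrist_torque': array([0.02583036, 0.02090393, 0.00287213]), 'gripper_force': 0.0, 'width': 0.06510696301728214}
```

View pics/c2.png

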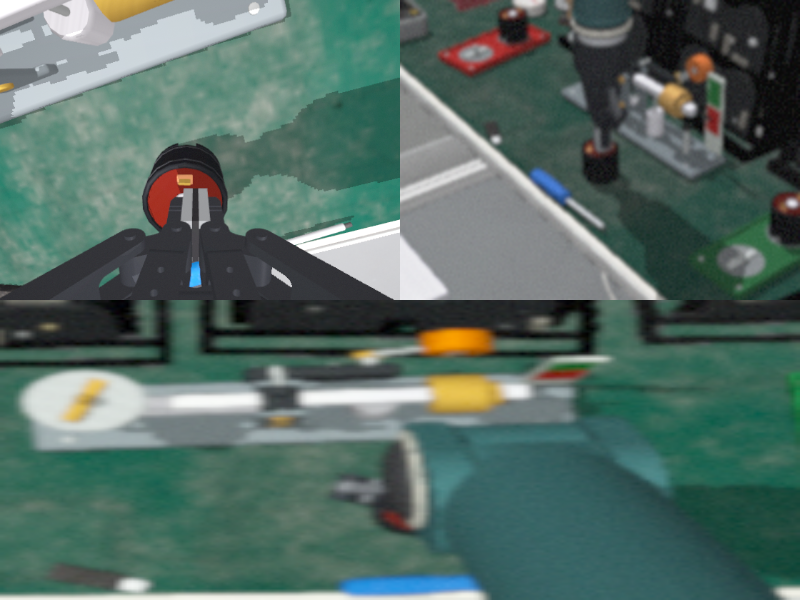

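The shut fingertips, near (273,259) in full-size wrist pixels, stop at the choke's top, so they closed over it. The tip edges in both wrist views put the real fingertips about 34 mm short of the reported TCP. They also sit about 6 mm to the -y side. I'll lift, open, shift and go lower in small steps, watching the force.

Request:
jog_arm([
  {"fingers": 0,"xyz": [0,0,-0.4],"rotation": [0,0,0]},
  {"fingers": 0,"xyz": [0,-0.1,-0.4],"rotation": [0,0,0]},
  {"fingers": 0,"xyz": [0,-0.1,-0.4],"rotation": [0,0,0]},
  {"fingers": 0,"xyz": [0,-0.1,-0.4],"rotation": [0,0,0]},
  {"fingers": 0,"xyz": [0,-0.1,-0.4],"rotation": [0,0,0]},
  {"fingers": 0,"xyz": [0,-0.1,0],"rotation": [0,0,0]},
  {"fingers": 0,"xyz": [0,-0.1,0.25],"rotation": [0,0,0]},
  {"fingers": 0,"xyz": [0,-0.1,0.25],"rotation": [0,0,0]},
])

```text
clock: 3.85
ee_pos: [428.6, -76.7, -3.3]
tool_rot: [3.11, -0.443, -0.005]
force: [-0.4, 0.6, -0.3]
width: 84.9
gripper_force: 0.0
```

Run:
```python
from h import *
s=env.observe(); print(s['ee_pos'],s['force'],s['width'])
w=camera('wrist'); c=camera('scene')
o=np.zeros((420,800,3),np.uint8); o[:300,:400]=cv2.resize(w,(400,300)); o[:400,400:]=cv2.resize(c[200:300,240:340],(400,400),interpolation=2); cv2.imwrite('pics/c3.png',o)
```

```text
[428.63684455 -76.74103494  -3.25586506] [-0.4073513   0.60443607 -0.26382421] 84.91318199739021
```

View pics/c3.png

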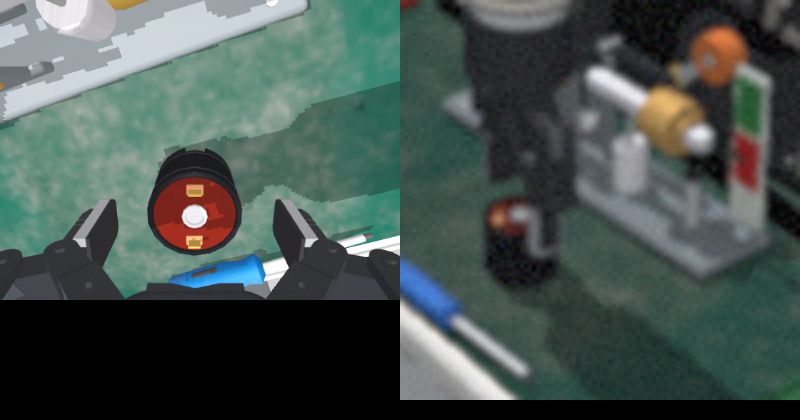

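The open tips, at (117,200) and (277,200), straddle the choke's rim level, and the choke at (194,215) is centred. Going down 22 mm, then closing.

Request:
jog_arm([
  {"fingers": 0,"xyz": [0.02,0,0.12],"rotation": [0,0,0]},
  {"fingers": 0,"xyz": [0.02,0,0.24],"rotation": [0,0,0]},
  {"fingers": 0,"xyz": [0.02,0,0.36],"rotation": [0,0,0]},
  {"fingers": 0,"xyz": [0.02,0,0.36],"rotation": [0,0,0]},
])

```text
clock: 4.45
ee_pos: [430.4, -77.2, -24.4]
tool_rot: [3.11, -0.443, -0.002]
force: [-0.2, 0.4, 0.1]
width: 85.3
gripper_force: 0.0
```

Request:
jog_arm([
  {"fingers": 255,"xyz": [0,0,0],"rotation": [0,0,0]},
  {"fingers": 255,"xyz": [0,0,0],"rotation": [0,0,0]},
  {"fingers": 255,"xyz": [0,0,0],"rotation": [0,0,0]},
  {"fingers": 255,"xyz": [0,0,0],"rotation": [0,0,0]},
  {"fingers": 255,"xyz": [0,0,0],"rotation": [0,0,0]},
], squeeze=40)

```text
clock: 5.08
ee_pos: [431.2, -77.1, -23.3]
tool_rot: [-3.11, 0.443, -0.001]
force: [-2.6, 1.3, 6.7]
width: 51.0
gripper_force: 41.5
```

The grip holds (51 mm wide, 41 N). I'll lift and go in front of the pan so the wrist camera sees the tongue.

Request:
jog_arm([
  {"fingers": 255,"xyz": [0,0,-0.7],"rotation": [0,0,0]},
  {"fingers": 255,"xyz": [0,0,-1.6],"rotation": [0,0,0]},
  {"fingers": 255,"xyz": [0,-0.5,-2.5],"rotation": [0,0,0]},
  {"fingers": 255,"xyz": [-0.1,-1.3,-2.73],"rotation": [0,0,0]},
  {"fingers": 255,"xyz": [-0.18,-2.2,-2.73],"rotation": [0,0,0]},
  {"fingers": 255,"xyz": [-0.18,-2.93,-2.73],"rotation": [0,0,0]},
  {"fingers": 255,"xyz": [-0.18,-2.93,-2.73],"rotation": [0,0,0]},
  {"fingers": 255,"xyz": [-0.18,-2.93,-2.73],"rotation": [0,0,0]},
  {"fingers": 255,"xyz": [-0.18,-2.93,-2.73],"rotation": [0,0,0]},
])

```text
clock: 6.2
ee_pos: [468.9, 93.0, 139.4]
tool_rot: [3.109, -0.446, -0.002]
force: [0.2, -0.3, -6.6]
width: 51.3
gripper_force: 46.9
```

Run:
```python
from h import *
import json
s=env.observe(); print(s['clock'],s['ee_pos'],s['tool_rot'],s['force'],s['width'],s['gripper_force'])
w=camera('wrist'); cv2.imwrite('pics/w2.png',w); json.dump([list(s['ee_pos']),list(s['tool_rot'])],open('w2.json','w'))
```

```text
6.2 [468.93836478  92.99883325 139.42775432] [ 3.10860333e+00 -4.45776049e-01 -2.23084408e-03] [ 0.19406262 -0.25002737 -6.60062367] 51.30528825289566 46.92663162946701
```

View pics/w2.png

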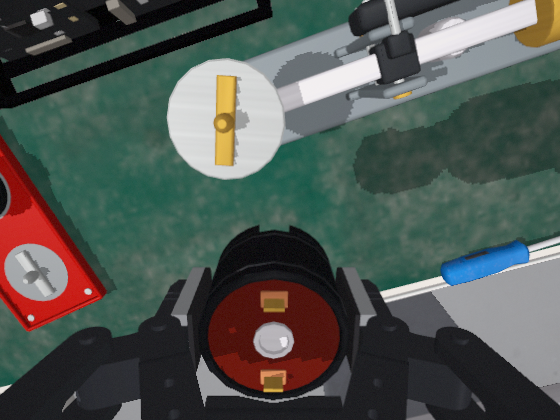

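The wrist view shows the pan disc centred at (226,119), the brass tongue from (227,76) to (225,165), and the post at (223,123). The held choke's tags are at (274,300) and (274,382), and the grip is well centred.

```bash
cat >> h.py <<'E'
def load(n):
    import json; a=json.load(open(n+'.json')); s=dict(ee_pos=np.array(a[0]),tool_rot=np.array(a[1])); return cv2.imread(f'pics/{n}.png'),s,pose(camera_model('wrist'),s)
def yaw(s): M=R.from_rotvec(s['tool_rot']).as_matrix(); return np.degrees(np.arctan2(M[1,0],M[0,0]))
def line(im,P,box,lo,hi,z):
    x0,y0,x1,y1=box; k=cv2.inRange(cv2.cvtColor(im[y0:y1,x0:x1],cv2.COLOR_BGR2HSV),lo,hi)
    c=max(cv2.findContours(k,0,2)[0],key=cv2.contourArea); r=cv2.minAreaRect(c); b=cv2.boxPoints(r)+(x0,y0)
    q=np.array([onz(camera_model('wrist'),p,z,P)[:2] for p in b]); e=[q[1]-q[0],q[2]-q[1]]; e.sort(key=np.linalg.norm); d=e[1]*np.sign(e[1][0])
    return q.mean(0),np.degrees(np.arctan2(d[1],d[0])),np.linalg.norm(e[0]),np.linalg.norm(d)
E
python3 - <<'E'
from h import *
im,s,P=load('w2'); m=camera_model('wrist')
print('tongue',line(im,P,(170,60,285,180),(15,100,90),(35,255,255),117.5))
h=cv2.cvtColor(im,cv2.COLOR_BGR2HSV)[50:190,150:300]; k=cv2.inRange(h,(0,0,150),(180,60,255))|cv2.inRange(h,(15,100,90),(35,255,255))
k=cv2.morphologyEx(k,cv2.MORPH_OPEN,np.ones((31,31)))
c=max(cv2.findContours(k,0,2)[0],key=cv2.contourArea); e=cv2.fitEllipse(cv2.convexHull(c)); print(e); print('pan',onz(m,np.add(e[0],(150,50)),113,P))
print('post',onz(m,(223,123),127,P))
zc=s['ee_pos'][2]+24
r=choke(im,P,zc,(274,340),75); print(r, 'yaw',yaw(s)); Rt=R.from_rotvec(s['tool_rot'])
for c in r[:2]: print('choke in tool mm',Rt.inv().apply(c-s['ee_pos']))
E
```

```text
tongue (array([536.74094885,  99.50173256]), np.float64(-20.941844664211466), np.float64(10.293980799762823), np.float64(45.6100094841448))
((106.2278823852539, 60.52144241333008), (57.450687408447266, 122.90219116210938), 0.7496330738067627)
pan [537.18499682  82.15269109 113.        ]
post [536.54558638  98.96228676 127.        ]
(array([468.434962  ,  93.08872302, 209.42775432]), array([469.50022445,  93.02798978, 215.42775432]), np.float64(-16.623941260605154), np.float64(29.21374544411007), 65.66214752197266) yaw -16.321295865603272
choke in tool mm [ -0.59500824   0.15169499 -69.99917463]
choke in tool mm [  0.43696621  -0.08110996 -76.00078301]
```

The tongue is at (536.7, 99.5), −20.9°, and measures 10.3 × 45.6 mm as it should. The choke is centred on the TCP, and the choke is symmetric under a half turn. I'll turn the tool about half a turn so the camera faces the robot, away from the racks, then align.

Request:
jog_arm([
  {"fingers": 255,"xyz": [0,0,0],"rotation": [0,0,-10]},
  {"fingers": 255,"xyz": [0,0,0],"rotation": [0,0,-20]},
  {"fingers": 255,"xyz": [0,0,0],"rotation": [0,0,-30]},
  {"fingers": 255,"xyz": [0,0,0],"rotation": [0,0,-40]},
  {"fingers": 255,"xyz": [0,0,0],"rotation": [0,0,-50]},
  {"fingers": 255,"xyz": [0,0,0],"rotation": [0,0,-60]},
  {"fingers": 255,"xyz": [0,0,0],"rotation": [0,0,-70]},
  {"fingers": 255,"xyz": [0,0,0],"rotation": [0,0,-80]},
  {"fingers": 255,"xyz": [0,0,0],"rotation": [0,0,-88]},
])

```text
clock: 7.38
ee_pos: [469.6, 93.3, 140.0]
tool_rot: [2.542, 1.845, -0.001]
force: [-0.1, -0.2, -6.0]
width: 50.8
gripper_force: 46.9
```

Request:
jog_arm([
  {"fingers": 255,"xyz": [0,0,0],"rotation": [0,0,-10]},
  {"fingers": 255,"xyz": [0,0,0],"rotation": [0,0,-20]},
  {"fingers": 255,"xyz": [0,0,0],"rotation": [0,0,-30]},
  {"fingers": 255,"xyz": [0,0,0],"rotation": [0,0,-40]},
  {"fingers": 255,"xyz": [0,0,0],"rotation": [0,0,-50]},
  {"fingers": 255,"xyz": [0,0,0],"rotation": [0,0,-60]},
  {"fingers": 255,"xyz": [0,0,0],"rotation": [0,0,-70]},
  {"fingers": 255,"xyz": [0,0,0],"rotation": [0,0,-80]},
  {"fingers": 255,"xyz": [0,0,0],"rotation": [0,0,-87.5]},
  {"fingers": 255,"xyz": [0,0,0],"rotation": [0,0,-87.5]},
  {"fingers": 255,"xyz": [0,0,0],"rotation": [0,0,-87.5]},
])

```text
clock: 8.75
ee_pos: [469.6, 93.8, 140.0]
tool_rot: [-0.57, -3.089, 0.001]
force: [-0.9, 0.5, -5.9]
width: 50.7
gripper_force: 46.9
```

Run:
```python
from h import *
s=env.observe(); print(s['clock'],s['ee_pos'],yaw(s),s['joint_pos'],s['force'],s['gripper_force'])
print(to((536.7,99.5,115)),to((536.7,99.5,115),np.radians(159.2))); im=camera('wrist'); P=pose(camera_model('wrist'),s)
r=choke(im,P,s['ee_pos'][2]+24,(274,340),75); print(r)
for c in r[:2]: print('choke in tool mm',R.from_rotvec(s['tool_rot']).inv().apply(c-s['ee_pos']))
```

```text
8.75 [469.64405735  93.77290971 139.96786201] 159.09384362786594 [ 0.53704334  0.44263876 -0.97382914  2.01740403  0.46264212  0.91844343
  0.52292711] [-0.88257016  0.45463829 -5.89620783] 46.904945969581604
[-1.01   0.488  0.416] (array([-1.01 ,  0.488,  0.416]), array([-0. ,  0. , -0.1]))
(array([471.83360654,  93.02955146, 209.96786201]), array([470.21953486,  93.71024554, 215.96786201]), np.float64(-21.78408842028382), np.float64(30.1837434840646), 66.0853042602539)
choke in tool mm [-2.31335863e+00  4.60156880e-02 -6.99999497e+01]
choke in tool mm [ -0.56288093   0.10243033 -76.00005115]
```

Request:
jog_arm([
  {"fingers": 255,"xyz": [-0.5,0.25,0],"rotation": [0,0,0]},
  {"fingers": 255,"xyz": [-1.01,0.49,0.1],"rotation": [0,0,0]},
  {"fingers": 255,"xyz": [-1.01,0.49,0.35],"rotation": [0,0,0]},
  {"fingers": 255,"xyz": [-1.01,0.49,0.45],"rotation": [0,0,0]},
  {"fingers": 255,"xyz": [-1.01,0.49,0.45],"rotation": [0,0,0]},
  {"fingers": 255,"xyz": [-1.01,0.49,0.45],"rotation": [0,0,0]},
])

```text
clock: 9.55
ee_pos: [536.6, 100.7, 113.5]
tool_rot: [0.564, 3.09, -0.0]
force: [0.3, -1.1, -6.4]
width: 51.2
gripper_force: 46.8
```

Run:
```python
from h import *
import json
s=env.observe(); print(s['clock'],s['ee_pos'],yaw(s),s['force'],to((536.7,99.5,105)))
im=camera('wrist'); cv2.imwrite('pics/w3.png',im); json.dump([list(s['ee_pos']),list(s['tool_rot'])],open('w3.json','w'))
t=camera('scene'); o=np.zeros((420,800,3),np.uint8); o[:300,:400]=cv2.resize(im,(400,300)); o[:400,400:]=cv2.resize(t[150:250,220:320],(400,400),interpolation=2); cv2.imwrite('pics/c4.png',o)
```

```text
9.55 [536.60513305 100.68122573 113.5167374 ] 159.30218879578126 [ 0.334952   -1.09896688 -6.43201285] [-0.008 -0.018  0.142]
```

View pics/c4.png

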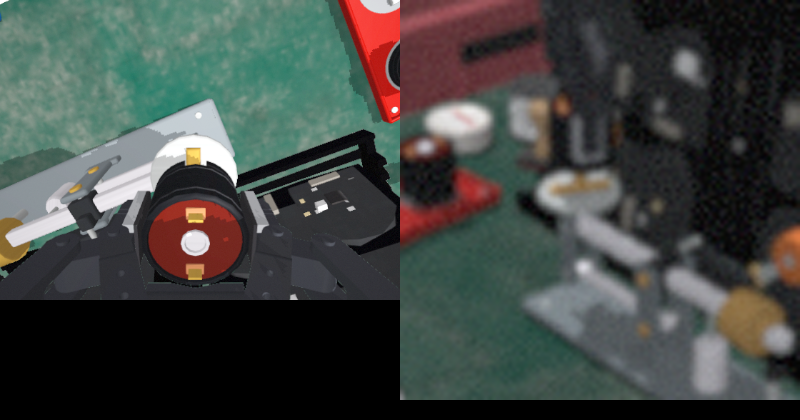

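The tongue end at (193,157) lines up with the tags at (196,214) and (196,270), about 1 mm off sideways. I'll correct that and ease down over the post.

Request:
jog_arm([
  {"fingers": 255,"xyz": [0,-0.02,0.05],"rotation": [0,0,0]},
  {"fingers": 255,"xyz": [0,-0.02,0.1],"rotation": [0,0,0]},
  {"fingers": 255,"xyz": [0,-0.02,0.15],"rotation": [0,0,0]},
  {"fingers": 255,"xyz": [0,-0.02,0.2],"rotation": [0,0,0]},
  {"fingers": 255,"xyz": [0,-0.02,0.2],"rotation": [0,0,0]},
])

```text
clock: 10.28
ee_pos: [536.1, 99.5, 100.7]
tool_rot: [-0.564, -3.09, 0.0]
force: [-0.6, 0.7, -6.4]
width: 51.4
gripper_force: 46.8
```

Free so far, with the post entering the bore. I continue in small steps.

Request:
jog_arm([
  {"fingers": 255,"xyz": [0,0,0.04],"rotation": [0,0,0]},
  {"fingers": 255,"xyz": [0,0,0.08],"rotation": [0,0,0]},
  {"fingers": 255,"xyz": [0,0,0.11],"rotation": [0,0,0]},
  {"fingers": 255,"xyz": [0,0,0.11],"rotation": [0,0,0]},
])

```text
clock: 10.78
ee_pos: [535.6, 100.0, 94.3]
tool_rot: [-0.564, -3.089, 0.0]
force: [-2.7, 1.5, -7.0]
width: 51.1
gripper_force: 46.9
```

Request:
jog_arm([
  {"fingers": 255,"xyz": [0.02,0,0],"rotation": [0,0,0]},
  {"fingers": 255,"xyz": [0.02,0,0.02],"rotation": [0,0,0]},
  {"fingers": 255,"xyz": [0.02,0,0.035],"rotation": [0,0,0]},
  {"fingers": 255,"xyz": [0.02,0,0.035],"rotation": [0,0,0]},
])

```text
clock: 11.28
ee_pos: [535.0, 99.9, 92.2]
tool_rot: [-0.565, -3.09, 0.0]
force: [-2.7, 0.0, -5.7]
width: 50.5
gripper_force: 46.9
```

Request:
jog_arm([
  {"fingers": 255,"xyz": [0.01,0,0.015],"rotation": [0,0,0]},
  {"fingers": 255,"xyz": [0.01,0,0.03],"rotation": [0,0,0]},
  {"fingers": 255,"xyz": [0.01,0,0.03],"rotation": [0,0,0]},
])

```text
clock: 11.65
ee_pos: [534.8, 100.0, 90.5]
tool_rot: [0.565, 3.09, -0.0]
force: [-1.4, -0.2, -5.7]
width: 51.1
gripper_force: 46.9
```

Request:
jog_arm([
  {"fingers": 255,"xyz": [0,0,0.01],"rotation": [0,0,0]},
  {"fingers": 255,"xyz": [0,0,0.02],"rotation": [0,0,0]},
  {"fingers": 255,"xyz": [0,0,0.02],"rotation": [0,0,0]},
])

```text
clock: 12.02
ee_pos: [534.9, 100.0, 89.7]
tool_rot: [0.565, 3.09, -0.001]
force: [-2.4, -0.5, -1.2]
width: 50.9
gripper_force: 47.3
```

Contact came at the predicted home height (89.7, below tongue level at 94). I ease off slightly and let go.

Request:
jog_arm([
  {"fingers": 255,"xyz": [0,0,-0.01],"rotation": [0,0,0]},
  {"fingers": 0,"xyz": [0,0,-0.01],"rotation": [0,0,0]},
  {"fingers": 0,"xyz": [0,0,-0.01],"rotation": [0,0,0]},
  {"fingers": 0,"xyz": [0,0,-0.01],"rotation": [0,0,0]},
  {"fingers": 0,"xyz": [0,0,-0.01],"rotation": [0,0,0]},
  {"fingers": 0,"xyz": [0,0,-0.01],"rotation": [0,0,0]},
  {"fingers": 0,"xyz": [0,0,-0.01],"rotation": [0,0,0]},
  {"fingers": 0,"xyz": [0,0,-0.01],"rotation": [0,0,0]},
])

```text
clock: 13.02
ee_pos: [534.6, 100.1, 89.9]
tool_rot: [-0.565, -3.09, 0.0]
force: [0.5, 0.4, 0.3]
width: 85.1
gripper_force: 0.0
```

Request:
jog_arm([
  {"fingers": 0,"xyz": [0,0,0],"rotation": [0,0,0]},
  {"fingers": 0,"xyz": [0,0,0],"rotation": [0,0,0]},
  {"fingers": 0,"xyz": [0,0,0],"rotation": [0,0,0]},
  {"fingers": 0,"xyz": [0,0,0],"rotation": [0,0,0]},
  {"fingers": 0,"xyz": [0,0,0],"rotation": [0,0,0]},
  {"fingers": 0,"xyz": [0,0,0],"rotation": [0,0,0]},
  {"fingers": 0,"xyz": [0,0,0],"rotation": [0,0,0]},
  {"fingers": 0,"xyz": [0,0,0],"rotation": [0,0,0]},
  {"fingers": 0,"xyz": [0,0,0],"rotation": [0,0,0]},
  {"fingers": 0,"xyz": [0,0,0],"rotation": [0,0,0]},
  {"fingers": 0,"xyz": [0,0,0],"rotation": [0,0,0]},
  {"fingers": 0,"xyz": [0,0,0],"rotation": [0,0,0]},
])

```text
clock: 14.52
ee_pos: [534.6, 100.2, 90.0]
tool_rot: [-0.565, -3.09, 0.0]
force: [-0.6, 0.2, -0.5]
width: 85.5
gripper_force: 0.0
```

Request:
jog_arm([
  {"fingers": 0,"xyz": [0,0,0],"rotation": [0,0,0]},
  {"fingers": 0,"xyz": [0,0,0],"rotation": [0,0,0]},
  {"fingers": 0,"xyz": [0,0,0],"rotation": [0,0,0]},
  {"fingers": 0,"xyz": [0,0,0],"rotation": [0,0,0]},
  {"fingers": 0,"xyz": [0,0,0],"rotation": [0,0,0]},
  {"fingers": 0,"xyz": [0,0,0],"rotation": [0,0,0]},
  {"fingers": 0,"xyz": [0,0,0],"rotation": [0,0,0]},
  {"fingers": 0,"xyz": [0,0,0],"rotation": [0,0,0]},
  {"fingers": 0,"xyz": [0,0,0],"rotation": [0,0,0]},
  {"fingers": 0,"xyz": [0,0,0],"rotation": [0,0,0]},
  {"fingers": 0,"xyz": [0,0,0],"rotation": [0,0,0]},
  {"fingers": 0,"xyz": [0,0,0],"rotation": [0,0,0]},
])

```text
clock: 16.02
ee_pos: [534.6, 100.2, 90.0]
tool_rot: [0.565, 3.09, -0.0]
force: [0.4, -0.9, 0.8]
width: 85.2
gripper_force: 0.0
```

Run:
```python
from h import *
import json
s=env.observe(); print(s['clock'],s['ee_pos'],yaw(s),s['force'],s['width'])
im=camera('wrist'); cv2.imwrite('pics/w4.png',im); json.dump([list(s['ee_pos']),list(s['tool_rot'])],open('w4.json','w'))
t=camera('scene'); o=np.zeros((420,800,3),np.uint8); o[:300,:400]=cv2.resize(im,(400,300)); o[:400,400:]=cv2.resize(t[165:285,225:345],(400,400),interpolation=2); cv2.imwrite('pics/c5.png',o)
P=pose(camera_model('wrist'),s)
for z in (113,89):
  r=choke(im,P,z,(274,290),70); print(r)
```

```text
16.025 [534.63559951 100.15409936  89.96131635] 159.2953326217407 [ 0.40182017 -0.91169137  0.81101356] 85.19682302843405
(array([523.979528  , 101.77749669, 159.        ]), array([522.56578947, 102.48066206, 165.        ]), np.float64(-21.355382711909616), np.float64(25.01204470543604), 56.1451416015625)
(array([537.205405  ,  96.21352742, 135.        ]), array([536.23058224,  96.7571888 , 141.        ]), np.float64(-21.3553827119095), np.float64(30.812225744146723), 56.1451416015625)
```

View pics/c5.png

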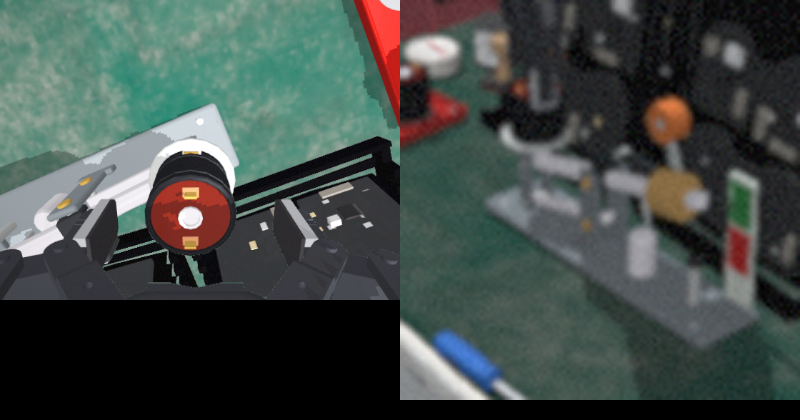

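The choke sits home on the lowered pan: with the pan 24 mm lower its tags come out 30.8 mm apart, as on the bench. The orange tumbler has flipped, so the choke is full and goes to the green tray. Now the regrasp at the lowered pan.

Request:
jog_arm([
  {"fingers": 0,"xyz": [-0.04,-0.04,0],"rotation": [0,0,0]},
  {"fingers": 0,"xyz": [-0.04,-0.04,0.2],"rotation": [0,0,0]},
  {"fingers": 0,"xyz": [-0.04,-0.04,0.4],"rotation": [0,0,0]},
  {"fingers": 0,"xyz": [-0.04,-0.04,0.4],"rotation": [0,0,0]},
  {"fingers": 255,"xyz": [-0.04,-0.04,0.4],"rotation": [0,0,0]},
  {"fingers": 255,"xyz": [-0.04,-0.04,0.4],"rotation": [0,0,0]},
  {"fingers": 255,"xyz": [-0.04,-0.04,0.4],"rotation": [0,0,0]},
  {"fingers": 255,"xyz": [-0.04,-0.04,0.4],"rotation": [0,0,0]},
  {"fingers": 255,"xyz": [-0.04,-0.04,0.4],"rotation": [0,0,0]},
], squeeze=40)

```text
clock: 17.25
ee_pos: [536.2, 96.9, 66.5]
tool_rot: [0.565, 3.09, -0.001]
force: [-1.4, -1.5, 5.7]
width: 50.9
gripper_force: 41.3
```

Request:
jog_arm([
  {"fingers": 255,"xyz": [0,-0.01,-0.02],"rotation": [0,0,0]},
  {"fingers": 255,"xyz": [0,-0.01,-0.04],"rotation": [0,0,0]},
  {"fingers": 255,"xyz": [0,-0.01,-0.06],"rotation": [0,0,0]},
  {"fingers": 255,"xyz": [0,-0.01,-0.06],"rotation": [0,0,0]},
])

```text
clock: 17.75
ee_pos: [535.5, 96.3, 69.2]
tool_rot: [-0.565, -3.09, 0.0]
force: [-0.6, -0.3, -6.1]
width: 51.1
gripper_force: 42.7
```

Request:
jog_arm([
  {"fingers": 255,"xyz": [0,0,-0.08],"rotation": [0,0,0]},
  {"fingers": 255,"xyz": [0,0,-0.2],"rotation": [0,0,0]},
  {"fingers": 255,"xyz": [0,0,-0.4],"rotation": [0,0,0]},
  {"fingers": 255,"xyz": [0,0,-0.9],"rotation": [0,0,0]},
  {"fingers": 255,"xyz": [0,0,-1.2],"rotation": [0,0,0]},
  {"fingers": 255,"xyz": [0,0,-1.2],"rotation": [0,0,0]},
])

```text
clock: 18.5
ee_pos: [536.9, 96.7, 143.2]
tool_rot: [0.564, 3.087, 0.001]
force: [-0.2, -0.2, -6.7]
width: 50.8
gripper_force: 44.0
```

Run:
```python
from h import *
s=env.observe(); print(s['clock'],s['ee_pos'],s['force'],s['width'],s['joint_pos'])
im=camera('wrist'); cv2.imwrite('pics/w5.png',im)
for X in [(450,60,140),(450,-250,140),(410,-340,140)]: print(X,to(X,np.radians(180)))
```

```text
18.5 [536.94366287  96.73197196 143.20763053] [-0.1899623  -0.23300139 -6.7476515 ] 50.821110539449606 [ 0.4683287   0.541159   -0.92106489  1.86781147  0.51542437  0.98710832
  0.53081685]
(450, 60, 140) (array([ 1.127, -1.072,  0.031]), array([ -0. ,   0.1, -20.7]))
(450, -250, 140) (array([-0.702, -5.904,  0.034]), array([ -0. ,   0.1, -20.7]))
(410, -340, 140) (array([-0.609, -7.543,  0.034]), array([ -0. ,   0.1, -20.7]))
```

The weight is carried and nothing drags. I go round in front of the balance to beside the green tray and turn for its seat.

Request:
jog_arm([
  {"fingers": 255,"xyz": [0.6,-0.5,0],"rotation": [0,0,-5]},
  {"fingers": 255,"xyz": [1.13,-1.07,0],"rotation": [0,0,-10]},
  {"fingers": 255,"xyz": [0.85,-1.85,0],"rotation": [0,0,-20.5]},
  {"fingers": 255,"xyz": [0.5,-2.75,0],"rotation": [0,0,-20.5]},
  {"fingers": 255,"xyz": [0.15,-3.65,0],"rotation": [0,0,-20.5]},
  {"fingers": 255,"xyz": [-0.2,-4.55,0],"rotation": [0,0,-20.5]},
  {"fingers": 255,"xyz": [-0.5,-5.4,0],"rotation": [0,0,-20.5]},
  {"fingers": 255,"xyz": [-0.73,-5.98,0],"rotation": [0,0,-20.5]},
  {"fingers": 255,"xyz": [-0.73,-5.98,0],"rotation": [0,0,-20.5]},
  {"fingers": 255,"xyz": [-0.73,-5.98,0],"rotation": [0,0,-20.5]},
  {"fingers": 255,"xyz": [-0.73,-5.98,0],"rotation": [0,0,-20.5]},
])

```text
clock: 19.92
ee_pos: [449.9, -253.2, 141.3]
tool_rot: [-0.002, -3.141, -0.001]
force: [1.1, 0.1, -6.3]
width: 50.8
gripper_force: 44.7
```

Run:
```python
from h import *
import json
s=env.observe(); print(s['clock'],s['ee_pos'],yaw(s),s['force'],s['width'])
im=camera('wrist'); cv2.imwrite('pics/w6.png',im); json.dump([list(s['ee_pos']),list(s['tool_rot'])],open('w6.json','w'))
print(proj(camera_model('wrist'),(450,-338,12),pose(camera_model('wrist'),s)))
t=camera('scene'); o=np.zeros((420,800,3),np.uint8); o[:,:520]=im[:,40:]; o[:280,520:]=cv2.resize(t[165:285,225:345],(280,280),interpolation=2); cv2.imwrite('pics/c6.png',o)
```

```text
19.925 [ 449.85199801 -253.20369976  141.28584252] 179.92167123144205 [ 1.13925775  0.07936514 -6.27649475] 50.825406888580176
[172.77408794 187.64754584]
```

View pics/c6.png

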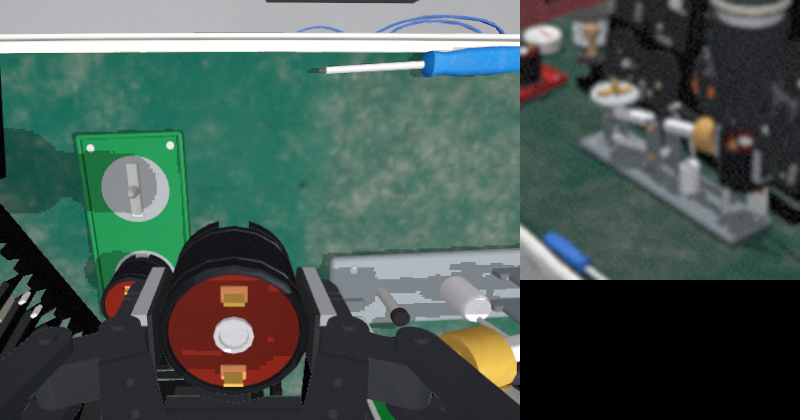

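The wrist view shows the green seat disc at full-picture (175,188), its tongue from about (171,164) to (178,213), and the post top at (173,191). The tray rim and neighbour are clear.

Run:
```python
from h import *
im,s,P=load('w6'); m=camera_model('wrist')
h=cv2.cvtColor(im,cv2.COLOR_BGR2HSV)
k=cv2.inRange(h,(0,0,60),(180,60,255))[145:232,130:220]; k=cv2.morphologyEx(k,cv2.MORPH_CLOSE,np.ones((7,7)))
c=max(cv2.findContours(k,0,2)[0],key=cv2.contourArea); e=cv2.fitEllipse(c); print(e,'disc',onz(m,np.add(e[0],(130,145)),12,P))
g=im[150:228,140:212,1]; print('grey hist', np.percentile(g,[10,50,90]))
A,B=onz(m,(171.5,163.5),16.5,P),onz(m,(177.5,213.5),16.5,P); d=A-B; print('tongue c',(A+B)/2,'len',np.linalg.norm(d),'ang',np.degrees(np.arctan2(d[1],d[0])))
print('post',onz(m,(173,191),27,P))
G=cv2.inRange(h,(50,150,80),(75,255,255)); c=max(cv2.findContours(G[100:330,70:240],0,2)[0],key=cv2.contourArea)
# tray long edges: left/right extents at rows
for r in (145,170,200,225):
    x=np.where(G[r,80:240])[0]; a,b=onz(m,(80+x[0],r),16,P),onz(m,(80+x[-1],r),16,P); print(r,a.round(1),b.round(1))
r=choke(im,P,s['ee_pos'][2]+24,(274,335),75); print(r)
cv2.imwrite('pics/c7.png',cv2.resize(im[140:235,125:225],None,fx=5,fy=5,interpolation=2))
```

```text
((44.97181701660156, 43.249107360839844), (63.51182556152344, 68.86664581298828), 126.37323760986328) disc [ 450.52320816 -336.18740405   12.        ]
grey hist [128. 154. 191.]
tongue c [ 450.04851453 -335.37629213   16.5       ] len 42.72446365755149 ang -177.81243179054036
post [ 449.06266934 -333.91659226   27.        ]
145 [ 413.7 -379.9   16. ] [ 413.9 -293.8   16. ]
170 [ 434.1 -379.1   16. ] [ 434.2 -292.9   16. ]
200 [ 459.6 -378.    16. ] [ 459.7 -292.2   16. ]
225 [ 481.9 -377.2   16. ] [ 481.9 -291.4   16. ]
(array([ 449.7761338 , -253.38132637,  211.28584252]), array([ 448.87876864, -253.37423081,  217.28584252]), np.float64(-0.6424468173391941), np.float64(29.91366672904955), 65.77625274658203)
```

View pics/c7.png

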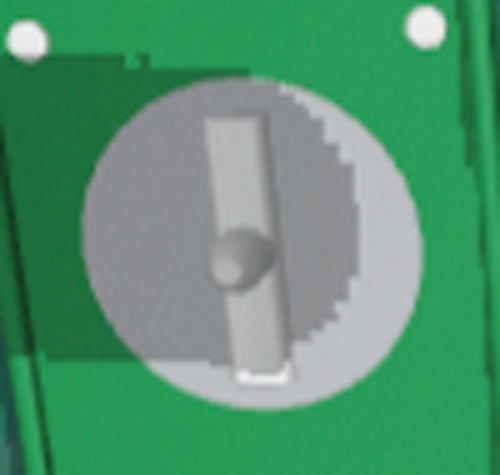

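The magnified seat confirms the tongue runs (172.4,163.4) to (177.6,216), with the seat centre at about (450.5, −335.8) and the tongue at +2.1°. That agrees with the tray edges. Now over it, then down.

Request:
jog_arm([
  {"fingers": 255,"xyz": [-0.02,-0.7,0],"rotation": [0,0,-2.6]},
  {"fingers": 255,"xyz": [-0.02,-1.38,0],"rotation": [0,0,-2.6]},
  {"fingers": 255,"xyz": [-0.02,-1.38,0.8],"rotation": [0,0,-2.6]},
  {"fingers": 255,"xyz": [-0.02,-1.38,1.6],"rotation": [0,0,-2.6]},
  {"fingers": 255,"xyz": [-0.02,-1.38,2.1],"rotation": [0,0,-2.6]},
  {"fingers": 255,"xyz": [-0.02,-1.38,2.18],"rotation": [0,0,-2.6]},
  {"fingers": 255,"xyz": [-0.02,-1.38,2.18],"rotation": [0,0,-2.6]},
  {"fingers": 255,"xyz": [-0.02,-1.38,2.18],"rotation": [0,0,-2.6]},
])

```text
clock: 21.02
ee_pos: [452.1, -338.0, 12.4]
tool_rot: [-0.066, 3.139, -0.003]
force: [0.7, 0.4, -5.8]
width: 51.0
gripper_force: 44.7
```

Run:
```python
from h import *
s=env.observe(); print(s['clock'],s['ee_pos'],yaw(s),s['force'],to((451,-335.8,-2)))
```

```text
21.025 [ 452.06181444 -337.99047202   12.42010565] -177.60076072320402 [ 0.70060864  0.37975157 -5.82710017] [0.017 0.038 0.24 ]
```

Request:
jog_arm([
  {"fingers": 255,"xyz": [0.02,0.04,0],"rotation": [0,0,0]},
  {"fingers": 255,"xyz": [0.02,0.04,0.05],"rotation": [0,0,0]},
  {"fingers": 255,"xyz": [0.02,0.04,0.1],"rotation": [0,0,0]},
  {"fingers": 255,"xyz": [0.02,0.04,0.15],"rotation": [0,0,0]},
  {"fingers": 255,"xyz": [0.02,0.04,0.2],"rotation": [0,0,0]},
  {"fingers": 255,"xyz": [0.02,0.04,0.2],"rotation": [0,0,0]},
])

```text
clock: 21.78
ee_pos: [449.3, -334.9, -1.6]
tool_rot: [0.066, -3.14, -0.001]
force: [-0.6, -0.4, -6.0]
width: 50.9
gripper_force: 44.7
```

Request:
jog_arm([
  {"fingers": 255,"xyz": [-0.015,-0.01,0.03],"rotation": [0,0,0]},
  {"fingers": 255,"xyz": [-0.015,-0.01,0.06],"rotation": [0,0,0]},
  {"fingers": 255,"xyz": [-0.015,-0.01,0.09],"rotation": [0,0,0]},
  {"fingers": 255,"xyz": [-0.015,-0.01,0.09],"rotation": [0,0,0]},
])

```text
clock: 22.28
ee_pos: [450.3, -335.6, -6.8]
tool_rot: [0.066, -3.141, -0.0]
force: [-0.2, -0.1, -6.5]
width: 51.2
gripper_force: 44.7
```

Request:
jog_arm([
  {"fingers": 255,"xyz": [0,0,0.02],"rotation": [0,0,0]},
  {"fingers": 255,"xyz": [0,0,0.04],"rotation": [0,0,0]},
  {"fingers": 255,"xyz": [0,0,0.06],"rotation": [0,0,0]},
  {"fingers": 255,"xyz": [0,0,0.06],"rotation": [0,0,0]},
])

```text
clock: 22.78
ee_pos: [450.3, -335.7, -10.3]
tool_rot: [0.066, -3.141, 0.0]
force: [0.3, 0.1, -6.3]
width: 51.1
gripper_force: 44.8
```

Request:
jog_arm([
  {"fingers": 255,"xyz": [0,0,0.015],"rotation": [0,0,0]},
  {"fingers": 255,"xyz": [0,0,0.03],"rotation": [0,0,0]},
  {"fingers": 255,"xyz": [0,0,0.03],"rotation": [0,0,0]},
])

```text
clock: 23.15
ee_pos: [450.3, -335.7, -10.5]
tool_rot: [0.066, -3.14, 0.002]
force: [-6.5, 2.1, 10.2]
width: 50.9
gripper_force: 46.4
```

Contact came at exactly the predicted home height (12 − 22.5 = −10.5). I ease off, release and rise.

Request:
jog_arm([
  {"fingers": 255,"xyz": [0,0,-0.025],"rotation": [0,0,0]},
  {"fingers": 0,"xyz": [0,0,-0.025],"rotation": [0,0,0]},
  {"fingers": 0,"xyz": [0,0,-0.025],"rotation": [0,0,0]},
  {"fingers": 0,"xyz": [0,0,-0.025],"rotation": [0,0,0]},
  {"fingers": 0,"xyz": [0,0,-0.025],"rotation": [0,0,0]},
  {"fingers": 0,"xyz": [0,0,-0.025],"rotation": [0,0,0]},
  {"fingers": 0,"xyz": [0,0,-0.5],"rotation": [0,0,0]},
  {"fingers": 0,"xyz": [0,0,-1.3],"rotation": [0,0,0]},
  {"fingers": 0,"xyz": [0,0,-2.1],"rotation": [0,0,0]},
  {"fingers": 0,"xyz": [0,0,-2.5],"rotation": [0,0,0]},
  {"fingers": 0,"xyz": [0,0,-2.5],"rotation": [0,0,0]},
  {"fingers": 0,"xyz": [0,0,-2.5],"rotation": [0,0,0]},
])

```text
clock: 24.65
ee_pos: [449.7, -335.5, 137.0]
tool_rot: [0.065, -3.139, -0.001]
force: [0.4, 0.2, -0.6]
width: 85.5
gripper_force: 0.0
```

Run:
```python
from h import *
s=env.observe(); m=camera_model('wrist'); P=pose(m,s); print(s['clock'],s['ee_pos'],s['force'],s['width'])
im=camera('wrist'); u=proj(m,(450.5,-335.8,58),P); print(u); 
r=choke(im,P,12,u,50); print(r)
# tongue-on check: tag separation / neighbour compare; pan height & indicator from the top view
t=camera('top'); cv2.imwrite('pics/top9.png',t); mt=camera_model('top'); h=cv2.cvtColor(t,cv2.COLOR_BGR2HSV); h0=cv2.cvtColor(cv2.imread('pics/top0.png'),cv2.COLOR_BGR2HSV)
for n,H in (('start',h0),('now',h)):
    for nm,lo,hi in (('orange tumbler',(5,200,150),(16,255,255)),('brass',(17,120,120),(32,255,255))):
        k=cv2.inRange(H,lo,hi)[170:225,232:352]
        print(n,nm,[(np.round(np.add(cv2.minAreaRect(c)[0],(232,170)),1),cv2.contourArea(c)) for c in cv2.findContours(k,0,2)[0] if cv2.contourArea(c)>12])
```

```text
24.65 [ 449.66043643 -335.53498369  136.960978  ] [ 0.42474243  0.17069735 -0.60102005] 85.51803681060376
[273.24843561 205.54245556]
(array([ 451.60191909, -336.16910717,   58.        ]), array([ 450.77933046, -335.9673792 ,   64.        ]), np.float64(1.1035487251056149), np.float64(30.65286781105484), 31.729860305786133)
start orange tumbler []
start brass [(array([246.2, 209.9]), 18.0), (array([323., 207.]), 159.5), (array([320.6, 185.5]), 73.5)]
now orange tumbler []
now brass [(array([248.1, 211.5]), 18.0), (array([322.4, 205.1]), 171.5), (array([296.5, 186. ]), 76.5)]
```

The beam is still tipped: the tumbler has moved across and the pan is lower. The choke measures as seated and centred within about 1 mm, at the right height. Handing in.

```bash
python3 -c "from h import *; print(env.sign_off())"
```

```text
the job is handed in; nothing more can be done
None
```

The choke tipped the beam, so it is full; I seated it on the green tray's free seat with the beam still tipped and handed the job in at about 25 s (no verdict was shown), but I viewed 11 pictures, one over the limit of 10.

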